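# Square up the corner of a slide box

### The job

Pick up the engineer's square by its blue handle and press it into the open corner of the wooden slide box, the long leg flat on the light front board (the long side nearest the robot) and the short leg flat on the dark end panel, pushing the end panel home with it until the joint closes. Keep the square lightly but definitely pressed on both faces at once (about 4 to 10 N on each, never 15 N) for a good second to see that the corner is flush and gap-free. Then lay the square back flat on the cork pad and let go, leaving the panel closed and the jar, dish and tweezers undisturbed.

Things in the scene. Friction and masses are not known exactly. Their poses are not given: they have to be found in the camera images.
- slide_box: Open-topped light wood microscope-slide box, fixed to the bench (clamp on its far left corner), about 120 (x) x 170 (y, panel included) x 40 mm tall. Origin: centre of the underside as it is with the panel closed. Its x axis points from the front board to the rear board, its y axis from the dark end panel to the opposite end, z up. Its yaw varies.
- front_board: Where the light wood front board is mounted; fixed. The board, 20 thick, 158 long (y -73 to +85 mm of this frame), 40 mm tall, is not trimmed: it does not move, but its outer face, which looks along the box's -x, lies anywhere from x = -10 to -24 mm of this frame, parallel to the y axis. Each box differs and this is not measured: find the face by touch. Axes as the box, origin on the underside.
- box_corner (a point): The dark end panel's front lower edge, at its outer face, as it is when the panel is closed; axes as the box. In slide_box it lies at (-60, -85, 0) mm. The box is on the +x, +y side of it, but the front board's face stands 0 to 14 mm further out (-x) than this point.
- end_panel (a joint): How far the dark wood end panel (120 x 12 x 40 mm tall) stands out from the box on its dowels, along the box's -y: 0 closed, up to 14 mm out. It starts partly out, slides stiffly (about 3 N), stays where left, and comes to a hard stop at 0. It moves only if pushed, and is to be pushed with the square, not with the fingers.
- panel_face (a point): Centre of the end panel's outer face, which looks along the box's -y; it moves with the panel. Axes as the box. 20 mm above the bench.
- square: Smooth steel L lying flat, 0.2-0.33 kg, friction on the boards about 0.3, legs 22 tall, 10 mm thick. Origin: inside corner, underside. Long leg along +y: measuring face is plane x = 0, y 26 to 96 mm (relieved 3 mm nearer the corner to clear the panel's edge). Short leg along +x: face is plane y = 0, x 8 to 84 mm. Corner block reaches -28 mm in x and y. Seated: axes along the box's axes, origin y = 0 at box_corner, long leg on front board, short leg on end panel.
- square_handle (a point): Middle of the square's blue handle, an upright post of 20 x 20 mm section (sides along the square's axes) that stands on the corner block from 22 to 68 mm above the square's underside. The point is at (-16, -16, 45) mm of the square.
- square_mid (a point): Middle of the square's footprint, at (20, 20, 0) mm of the square.
- pad: Cork pad, 180 x 180 x 4 mm, fixed; the square starts on it and goes back on it. Origin: centre of its underside. The pad and the box may be on either side.
- jar: Small specimen jar, 44 mm across and 60 mm tall, loose. Origin at its underside. Leave alone.
- dish: Glass dish, 90 mm across, 16 mm tall, loose. Origin at its underside. Leave alone.
- tweezers: Steel tweezers, 120 mm long, lying flat along their x. Leave alone.
Things that resemble listed ones, but are neither listed nor needed, are in the scene too. Several things have the shape of the slide_box; the one meant has the colours described above. Of the things shaped like the square, the steel one is meant.

How it is judged:
By the outcome, as a careful person would: the job done as asked, in the order asked, and still so for the second after the job is handed in, with the robot touching nothing.
It also fails if it takes over 72 s, if anything falls off the work surface, if the arm or the gripper's body presses on something with over 40 N, if the wrist force passes 120 N, or if a joint passes its speed limit or range.

### The arm

A 6-joint arm with a two-finger parallel gripper is mounted at the origin on the work surface. World frame = base frame: x ahead of the robot, y to its left, z up, the work surface at z = 0. Lengths are in m, angles in rad, forces in N, time in s.
With the tool pointing down it reaches from about 0.3 to 0.75 m from the base axis. Payload 8.5 kg.
Tool frame: the origin (TCP) lies midway between the tips of the shut fingers; the grasp point (between the pads) lies 19 mm behind it (bot.grip_point_offset is the z of the grasp point in the tool frame, in m); z points along the fingers, y is the line along which they close (so a half turn about z gives the same grasp; the last joint's range is limited). The gripper opens to 85 mm and grips with 20 to 120 N. Pads are 22 mm wide; open, the fingers measure 114 mm over their backs; the gripper's body (76 mm by 85 mm) begins 54 mm behind the grasp point. The pads swing forward as they close: fully open they stand 13 mm farther back than shut.
Start: joints at [-1.446, 0.381, 1.297, -0, 1.464, -0.215], TCP at [0.183, -0.519, 0.231] pointing down, gripper open.
Joint ranges: [-3.11, 3.11], [-0.89, 2.33], [0.22, 2.48], [-1.42, 4.56], [0.17, 2.85], [-2.88, 2.88]. Speed limits (rad/s): [2.39, 2.39, 3.14, 3.14, 3.14, 3.14].

### API

Orientations are given as a unit quaternion [x, y, z, w].
In Python, from station import sensors, eyes, ticket, bot gives the robot as it stands.
- The arm moves only by the shell command python3 -m inch 'ROWS'. ROWS is JSON, a list of rows, each an object with "grip": the finger opening in m, from 0 to 0.0854; "xyz": the shift along the world's x, y, z in m, a list of three; "angular": the turn, a rotation vector about the world's x, y, z in degrees, a list of three. In form: [{"grip": grip, "xyz": [x, y, z], "angular": [rx, ry, rz]}, ...]. A call has 1 to 8 rows; each row is the pose to reach, as a shift and turn from the pose commanded when the call began; what a row does not reach only later rows make up. A row lasts 1/8 s, in which the tool goes at most 62.5 mm and 10.7 degrees, less where a joint would pass 70% of its speed; a pose out of reach is approached as far as the arm can. A call with a gripper value outside its range is refused whole. The fingers move at their own pace and stop on an object; the grip force is fixed at half the most. Time passes only in rows, so rows that repeat a pose let the fingers close. It gives the time, the measured TCP pose, the force, the opening and the grip force at its end, in the units of the state.
- sensors.sense(): the state, without advancing time (a new reading comes with each control period).
- eyes.camera(name): name is "scene" or "top" or "wrist"; returns (picture, depth): 384x512x3 uint8, red, green, blue; 384x512 float32, m along the optical axis (not along the pixel's ray), 0 where there is no reading.
- eyes.get_calibration(name): a dict with "fx", "fy", "cx", "cy" (pixels), "camera_from_world" (4x4, takes a point from world to camera coordinates). Camera axes: x right, y up, looking along -z (the intrinsics and any distortion apply to the point x, -y, -z); pixel columns grow to the right and rows downward; lengths in m; the calibration is good to about 2 mm. A picture is of the moment at which its call begins: read the wrist's pose just before it. get_calibration takes no time and is no camera call; for the wrist camera it gives the pose at the moment of the call.
- ticket.job_done(): hands the job in; it is judged then, once.
The state is a dict: "time": time; "q": joint angles; "qvel": joint speeds; "joint_torque": joint torques, N m; "ee_pos": TCP position; "ee_rot": TCP orientation; "force": force on the tool from outside, world axes, zero at the start; "torque": the same for the moment, N m; "gripper_width": finger opening in m; "grasp_force": force on a finger pad.
Only numpy, scipy, OpenCV 4.12 (cv2) and the standard library are available. Lean on these libraries where they do the work, as an engineer would, in place of code of your own. Each camera call takes 0.05 s, during which the arm holds its last target. There are 200 camera calls.

## Working session

There is one attempt and no reset: what is moved stays moved. The work goes in short steps, Python scripts to look and compute and a shell command to move; the robot and the scene stay as the last step left them, time stands still between calls to the robot, and variables do not carry over. Pictures are saved under pics/ and viewed, at most 10 in all, crops included, and the job is handed in when it is done.

```bash
mkdir -p pics; ls; python3 - <<'E'
from station import sensors, eyes, ticket, bot
import cv2,numpy as np
ims=[]
for n in ["top","scene"]:
    p,d=eyes.camera(n); np.savez(''+n,p=p,d=d,**{k:v for k,v in eyes.get_calibration(n).items()})
    cv2.imwrite(f'pics/{n}0.png',cv2.resize(p[:,:,::-1],(800,600),interpolation=cv2.INTER_CUBIC))
    print(n,eyes.get_calibration(n))
print(sensors.sense())
E
```

```text
pics
top {'fx': 483.3141892190195, 'fy': 483.3141892190195, 'cx': 260.1268270135675, 'cy': 195.4341111855549, 'camera_from_world': array([[-0.00170085, -0.9999898 , -0.00418402, -0.05046097],
       [ 0.9734803 , -0.00261289,  0.22875595, -0.56750026],
       [-0.22876455, -0.00368398,  0.97347481, -1.3870128 ],
       [ 0.        ,  0.        ,  0.        ,  1.        ]])}
scene {'fx': 399.4755881785879, 'fy': 399.4755881785879, 'cx': 258.9641759766719, 'cy': 188.7878108216863, 'camera_from_world': array([[ 0.18260135,  0.98318212,  0.00310853, -0.02304605],
       [-0.73922813,  0.13520712,  0.65974299,  0.36789607],
       [ 0.64822722, -0.12276788,  0.75148488, -1.67611469],
       [ 0.        ,  0.        ,  0.        ,  1.        ]])}
{'time': 0.1, 'q': array([-1.44631664e+00,  3.81141371e-01,  1.29814253e+00, -1.70401938e-05,
        1.46358201e+00, -2.15283606e-01]), 'qvel': array([ 0.00174895, -0.00065838, -0.00410072, -0.00069312,  0.00058018,
        0.00212939]), 'joint_torque': array([ 3.36839134e-03, -4.49222839e+01, -2.31655240e+01, -1.96618807e-04,
        3.66001455e-03,  2.67292322e-07]), 'ee_pos': array([ 0.18326556, -0.51830448,  0.23078098]), 'ee_rot': array([ 9.85604429e-01,  1.69066568e-01,  2.04322455e-05, -6.36353728e-04]), 'force': array([ 0.1934899 ,  0.59663906, -0.24628169]), 'torque': array([-0.00141925,  0.00343194,  0.02663868]), 'grasp_force': 0.0, 'gripper_width': 0.08526812778754349}
```

View pics/top0.png

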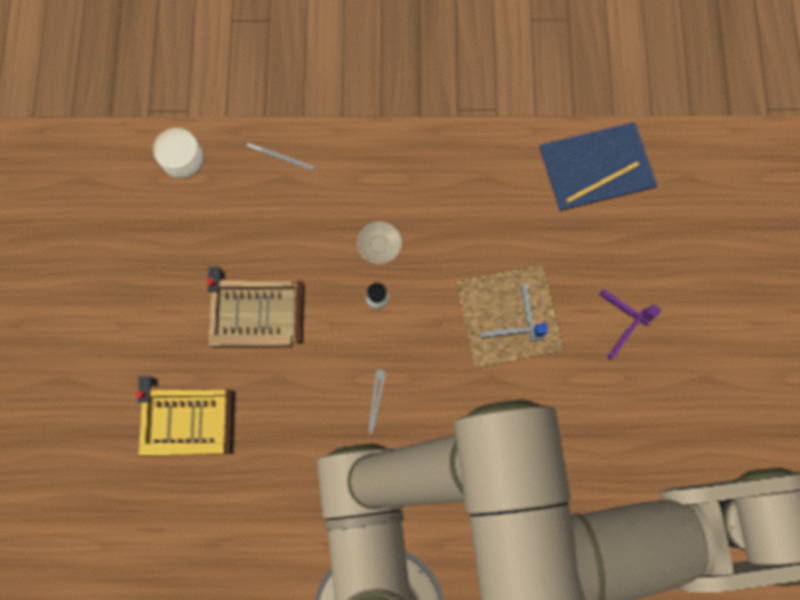

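View pics/scene0.png

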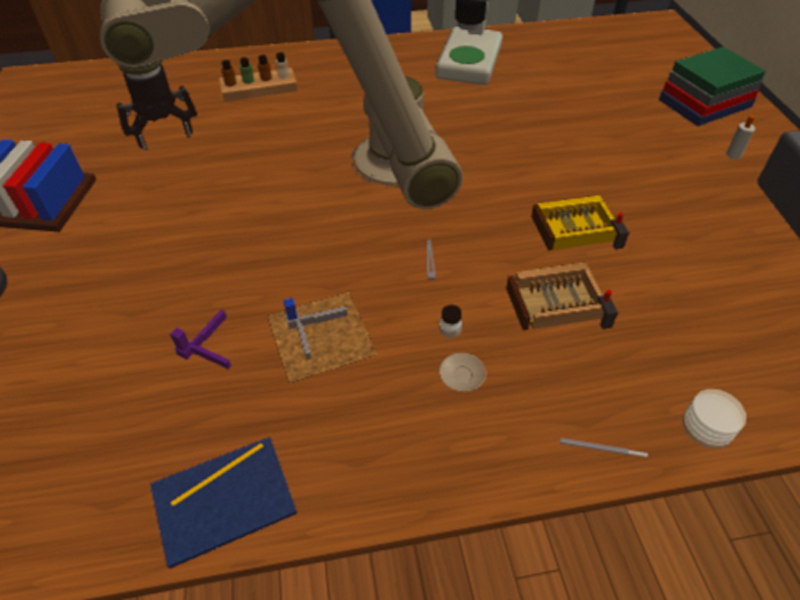

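The top view shows the steel square on the cork with its handle at (540,330), the long leg to the left (+y) and the short leg up (+x). The light box is at (255,313) with its dark panel on the right at (298,312). The yellow box and purple square are decoys.

```bash
cat > h.py <<'E'
import numpy as np,cv2
def cloud(d,c):
    v,u=np.mgrid[:d.shape[0],:d.shape[1]]
    P=np.stack([(u-c['cx'])/c['fx']*d,-(v-c['cy'])/c['fy']*d,-d],-1)
    T=np.linalg.inv(c['camera_from_world']); return P@T[:3,:3].T+T[:3,3]
def rect(xy):
    (c,s,a)=cv2.minAreaRect((xy*1000).astype(np.float32)); return np.round(c,1),np.round(s,1),round(a,2)
def ray(u,v,z,c):
    T=np.linalg.inv(c['camera_from_world']); r=T[:3,:3]@np.array([(u-c['cx'])/c['fx'],-(v-c['cy'])/c['fy'],-1]); o=T[:3,3]
    return o+r*(z-o[2])/r[2]
E
python3 - <<'E'
from h import *
for n in ['top','scene']:
    c=dict(np.load(n+'.npz')); p=c['p'].astype(int); W=cloud(c['d'],c); x,y,z=W[...,0],W[...,1],W[...,2]
    hsv=cv2.cvtColor(c['p'],cv2.COLOR_RGB2HSV)
    near=lambda X,Y,r:(abs(x-X)<r)&(abs(y-Y)<r)&(c['d']>0)
    if n=='top':
        for nm,u,v,h in [('handle',540,330,.07),('box',255,313,.04),('jar',376,293,.06),('dish',379,243,.016),('tw1',381,372,.003),('tw2',372,432,.003)]:
            print(nm,ray(u/1.5625,v/1.5625,h,c).round(3))
        B=ray(255/1.5625,313/1.5625,.04,c);S=ray(512/1.5625,315/1.5625,.0,c)
    m=near(B[0],B[1],.12)&(z>.03)&(z<.047); 
    m=cv2.morphologyEx(m.astype(np.uint8),cv2.MORPH_OPEN,np.ones((2,2)))>0
    print(n,'box top',rect(W[m][:,:2]),m.sum(), z[m].mean())
    dark=m&(p.sum(-1)<200)&(hsv[...,1]>60)
    print(n,'dark panel',dark.sum(),rect(W[dark][:,:2]) if dark.sum()>5 else '')
    light=m&(p.sum(-1)>330); print(n,'light',rect(W[light][:,:2]))
    bl=near(S[0],S[1],.12)&(hsv[...,0]>105)&(hsv[...,0]<130)&(hsv[...,1]>150)
    t=bl&(z>.066); print(n,'handle',t.sum(),W[t].mean(0).round(4),z[bl].max(), rect(W[bl][:,:2]))
    st=near(S[0],S[1],.12)&(z>.018)&(z<.036)&(hsv[...,1]<90); print(n,'legs',st.sum(),rect(W[st][:,:2]))
    pd=near(S[0],S[1],.15)&(z<.012)&(hsv[...,1]<170)&(p.sum(-1)>330);
E
```

```text
handle [ 0.518 -0.306  0.07 ]
box [0.559 0.245 0.04 ]
jar [0.594 0.007 0.06 ]
dish [0.709 0.004 0.016]
tw1 [ 0.448 -0.001  0.003]
tw2 [0.331 0.016 0.003]
top box top (array([465.3, 102.6]), array([522.2, 203.4]), 56.02) 856 0.03902665390568897
top dark panel 128 (array([413.4,  76.2]), array([440.8,  62.2]), 28.74)
top light (array([459.2, 106. ]), array([522.3, 185.8]), 55.62)
top handle 29 [ 0.5193 -0.3062  0.073 ] 0.08121832780011773 (array([ 519.1, -306.1]), array([16.2, 14.3]), 0.67)
top legs 236 (array([ 550.7, -249. ]), array([113., 117.]), 15.27)
scene box top (array([929.7,  92.6]), array([ 232.7, 1058.1]), 65.47) 796 0.03913545500035713
scene dark panel 385 (array([897.9,  -7.3]), array([ 230.9, 1007.1]), 51.21)
scene light (array([563. , 253.5]), array([125.2, 155. ]), 0.65)
scene handle 26 [ 0.5273 -0.3095  0.0713] 0.07567287280878943 (array([ 526.9, -309.3]), array([17. , 14.4]), 13.67)
scene legs 198 (array([ 540.8, -275.8]), array([ 92., 136.]), 48.73)
```

```bash
python3 -m inch '[{"grip":0.0854,"xyz":[0.05,0.03,0],"angular":[0,0,-3]},{"grip":0.0854,"xyz":[0.1,0.063,0],"angular":[0,0,-6]},{"grip":0.0854,"xyz":[0.15,0.094,0],"angular":[0,0,-9]},{"grip":0.0854,"xyz":[0.2,0.126,0],"angular":[0,0,-12]},{"grip":0.0854,"xyz":[0.25,0.157,0],"angular":[0,0,-13.5]},{"grip":0.0854,"xyz":[0.29,0.182,0],"angular":[0,0,-13.5]},{"grip":0.0854,"xyz":[0.32,0.201,0],"angular":[0,0,-13.5]},{"grip":0.0854,"xyz":[0.33,0.208,0],"angular":[0,0,-13.5]}]'
cat > look.py <<'E'
from station import sensors, eyes
from h import *
import sys
def look(tag,n='wrist'):
    s=sensors.sense(); c=eyes.get_calibration(n); p,d=eyes.camera(n); np.savez(tag,p=p,d=d,**c)
    cv2.imwrite(f'pics/{tag}.png',cv2.resize(p[:,:,::-1],(800,600),interpolation=cv2.INTER_CUBIC)); return s,c,p,d
if __name__=='__main__':
    s,c,p,d=look(sys.argv[1],sys.argv[2] if len(sys.argv)>2 else 'wrist'); print(s['time'],s['ee_pos'],s['ee_rot'],s['force'])
E
python3 look.py w1
```

```text
time: 1.1
ee_pos: [0.5144, -0.3092, 0.2307]
ee_rot: [0.999, 0.053, -0.0, -0.0]
force: [-0.8, -0.9, -0.0]
gripper_width: 0.0852
grasp_force: 0.0
1.1 [ 0.51443623 -0.30924323  0.23071181] [ 9.98585605e-01  5.31650327e-02 -3.41051606e-04 -3.91161884e-04] [-0.81401686 -0.94669905 -0.03975672]
```

View pics/w1.png

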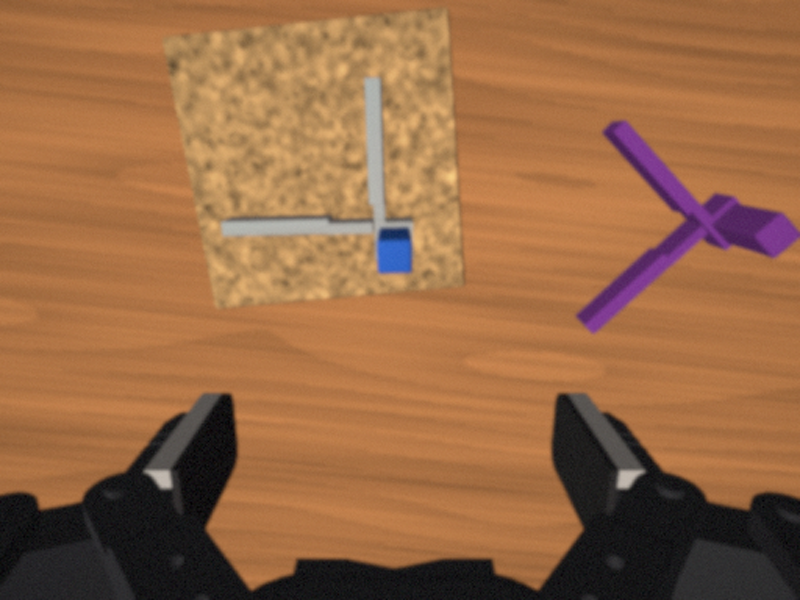

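The wrist picture shows the blue handle top at (395,255), the short leg up to (373,80) and the long leg left to (222,228), nearly aligned with the fingers.

```bash
cat > sq.py <<'E'
from h import *; import sys
def sq(tag,zoff=0.0):
    c=dict(np.load(tag+'.npz')); hsv=cv2.cvtColor(c['p'],cv2.COLOR_RGB2HSV); H,S,V=[hsv[...,i].astype(int) for i in range(3)]
    bl=(H>105)&(H<130)&(S>120)
    b=bl&(V>140); b=cv2.morphologyEx(b.astype(np.uint8),cv2.MORPH_OPEN,np.ones((3,3)))
    v,u=np.nonzero(b); P=np.array([ray(a,e,.072+zoff,c)[:2] for a,e in zip(u,v)]); print('handle top',rect(P),len(P))
    g=(S<60)&(V>90); v,u=np.nonzero(g); k=(v<200); v,u=v[k],u[k]
    P=np.array([ray(a,e,.026+zoff,c)[:2] for a,e in zip(u,v)]); h=np.array(rect(np.array([ray(a,e,.072+zoff,c)[:2] for a,e in zip(*np.nonzero(b)[::-1])]))[0])/1000
    R=P-h; k=np.hypot(*R.T)<.15; R=R[k]
    for nm,q in [('long',R[R[:,1]>.05]),('short',R[R[:,0]>.04])]:
        vx,vy,x0,y0=cv2.fitLine((q*1000).astype(np.float32),cv2.DIST_HUBER,0,.1,.1).ravel()
        print(nm,len(q),'dir deg',np.degrees(np.arctan2(vy,vx)),'pt',x0,y0)
if __name__=='__main__': sq(sys.argv[1],float(sys.argv[2]) if len(sys.argv)>2 else 0)
E
python3 sq.py w1
```

```text
handle top (array([ 521.8, -309.2]), array([18.2, 17.9]), 6.1) 423
long 684 dir deg -82.08875 pt 0.7110773 80.73914
short 635 dir deg 7.78505 pt 68.920494 20.077738
```

```bash
python3 -m inch '[{"grip":0.0854,"xyz":[0.008,0.0015,-0.04],"angular":[0,0,1.7]},{"grip":0.0854,"xyz":[0.008,0.0015,-0.09],"angular":[0,0,1.7]},{"grip":0.0854,"xyz":[0.008,0.0015,-0.14],"angular":[0,0,1.7]},{"grip":0.0854,"xyz":[0.008,0.0015,-0.18],"angular":[0,0,1.7]},{"grip":0.0854,"xyz":[0.008,0.0015,-0.198],"angular":[0,0,1.7]},{"grip":0.0854,"xyz":[0.008,0.0015,-0.198],"angular":[0,0,1.7]},{"grip":0.0854,"xyz":[0.008,0.0015,-0.198],"angular":[0,0,1.7]},{"grip":0.0854,"xyz":[0.008,0.0015,-0.198],"angular":[0,0,1.7]}]'
python3 look.py w2; python3 sq.py w2
```

```text
time: 2.15
ee_pos: [0.5215, -0.3096, 0.0345]
ee_rot: [0.998, 0.067, 0.001, 0.001]
force: [0.4, 0.1, 0.2]
gripper_width: 0.0855
grasp_force: 0.0
2.15 [ 0.52151726 -0.30957323  0.03449132] [9.97768724e-01 6.67577155e-02 6.86127291e-04 7.14819648e-04] [0.42348688 0.08731146 0.15140477]
handle top (array([ 521.2, -309.4]), array([18.4, 18.4]), 7.59) 2381Traceback (most recent call last):
  File "sq.py", line 13, in <module>
    if __name__=='__main__': sq(sys.argv[1],float(sys.argv[2]) if len(sys.argv)>2 else 0)
                             ~~^^^^^^^^^^^^^^^^^^^^^^^^^^^^^^^^^^^^^^^^^^^^^^^^^^^^^^^^^^
  File "sq.py", line 11, in sq
    vx,vy,x0,y0=cv2.fitLine((q*1000).astype(np.float32),cv2.DIST_HUBER,0,.1,.1).ravel()
                ~~~~~~~~~~~^^^^^^^^^^^^^^^^^^^^^^^^^^^^^^^^^^^^^^^^^^^^^^^^^^^^
cv2.error: OpenCV(4.12.0) /io/opencv/modules/imgproc/src/linefit.cpp:50: error: (-215:Assertion failed) count > 0 in function 'fitLine2D_wods'
```

```bash
python3 -m inch '[{"grip":0,"xyz":[0,0,-0.002],"angular":[0,0,0]},{"grip":0,"xyz":[0,0,-0.002],"angular":[0,0,0]},{"grip":0,"xyz":[0,0,-0.002],"angular":[0,0,0]},{"grip":0,"xyz":[0,0,-0.002],"angular":[0,0,0]},{"grip":0,"xyz":[0,0,-0.002],"angular":[0,0,0]},{"grip":0,"xyz":[0,0,-0.002],"angular":[0,0,0]},{"grip":0,"xyz":[0,0,-0.002],"angular":[0,0,0]},{"grip":0,"xyz":[0,0,-0.002],"angular":[0,0,0]}]'
```

```text
time: 3.2
ee_pos: [0.5214, -0.3091, 0.0315]
ee_rot: [0.998, 0.067, 0.0, 0.0]
force: [0.1, 0.5, 2.7]
gripper_width: 0.0195
grasp_force: 59.4
```

```bash
python3 -m inch '[{"grip":0,"xyz":[0,0,0.01],"angular":[0,0,0]},{"grip":0,"xyz":[0,0,0.035],"angular":[0,0,0]},{"grip":0,"xyz":[0,0,0.07],"angular":[0,0,0]},{"grip":0,"xyz":[0,0,0.105],"angular":[0,0,0]},{"grip":0,"xyz":[0,0.02,0.14],"angular":[0,0,0]},{"grip":0,"xyz":[-0.01,0.06,0.175],"angular":[0,0,-1]},{"grip":0,"xyz":[-0.02,0.1,0.195],"angular":[0,0,-2]},{"grip":0,"xyz":[-0.03,0.14,0.2],"angular":[0,0,-3]}]'
python3 -m inch '[{"grip":0,"xyz":[-0.01,0.04,0],"angular":[0,0,-1]},{"grip":0,"xyz":[-0.02,0.085,0],"angular":[0,0,-2]},{"grip":0,"xyz":[-0.03,0.13,0],"angular":[0,0,-3]},{"grip":0,"xyz":[-0.04,0.175,0],"angular":[0,0,-3]},{"grip":0,"xyz":[-0.05,0.22,0],"angular":[0,0,-3]},{"grip":0,"xyz":[-0.05,0.25,0],"angular":[0,0,-3]},{"grip":0,"xyz":[-0.05,0.27,0],"angular":[0,0,-3]},{"grip":0,"xyz":[-0.05,0.27,0],"angular":[0,0,-3]}]'
python3 look.py w3
```

```text
time: 4.2
ee_pos: [0.4909, -0.1678, 0.2328]
ee_rot: [0.999, 0.04, 0.001, 0.001]
force: [1.2, 0.3, -4.0]
gripper_width: 0.0194
grasp_force: 59.2
time: 5.2
ee_pos: [0.4408, 0.1018, 0.2314]
ee_rot: [1.0, 0.016, -0.0, 0.0]
force: [0.2, -0.6, -3.9]
gripper_width: 0.0192
grasp_force: 59.3
5.2 [0.44076024 0.10184177 0.23137315] [ 9.99877262e-01  1.56638012e-02 -3.25383012e-04  1.42992855e-05] [ 0.18573865 -0.6044644  -3.86950132]
```

View pics/w3.png

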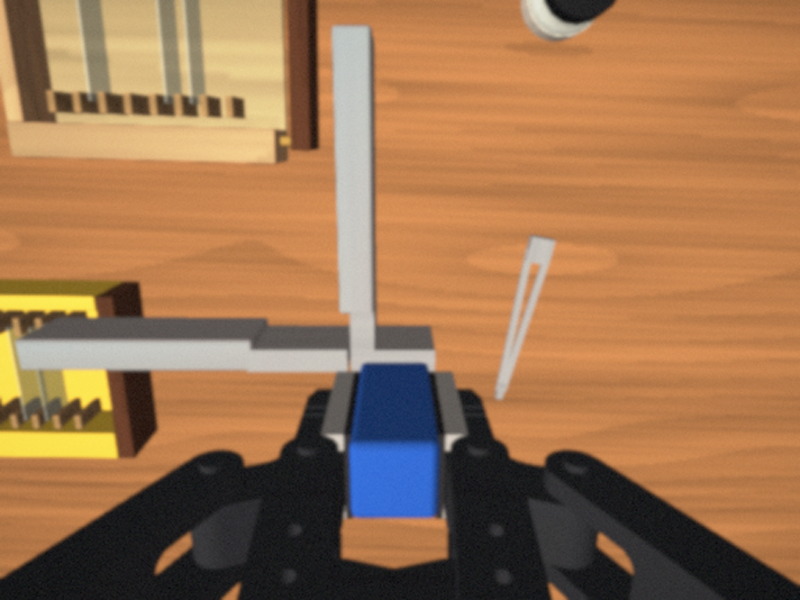

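The picture shows the light box's front board from (12,155) to (285,160), the dark panel's front end at (303,150), the gap at about (285,140), and the yellow box's far edge at row 285. I'll enlarge the corner to pick the edges.

```bash
python3 - <<'E'
from h import *
c=dict(np.load('w3.npz')); T=np.linalg.inv(c['camera_from_world']); print(T[:3,3])
p=c['p'][70:112,0:215,::-1]; q=p; cv2.imwrite('pics/w3c.png',np.vstack([cv2.resize(q[:,:108],None,fx=7,fy=7,interpolation=cv2.INTER_CUBIC),cv2.resize(q[:,107:],None,fx=7,fy=7,interpolation=cv2.INTER_CUBIC)]))
for u in (20,60,100,140,170): print(u,c['p'][70:112,u].sum(-1))
E
```

```text
[0.51342085 0.10322012 0.3740175 ]
20 [221 220 213 213 219 227 225 307 416 474 503 499 510 510 512 521 520 518
 520 522 521 519 525 519 522 506 506 496 494 456 408 392 409 407 403 409
 395 387 379 379 385 377]
60 [176 225 323 447 523 539 534 548 537 520 521 519 530 527 532 540 541 542
 536 537 531 540 543 536 532 527 525 518 519 523 488 439 416 419 420 413
 416 414 399 403 396 403]
100 [349 364 380 431 506 545 561 565 568 555 538 526 533 548 548 554 563 561
 557 556 553 558 563 565 560 560 566 559 553 554 549 518 470 429 426 428
 429 418 415 397 403 399]
140 [275 264 247 255 320 447 529 563 574 570 568 536 534 556 565 571 571 575
 574 578 572 566 576 576 580 581 589 586 581 583 581 572 550 497 433 415
 415 425 415 413 398 393]
170 [594 592 592 593 575 580 570 578 577 577 588 580 557 556 570 572 579 580
 587 585 587 581 573 577 577 579 585 584 583 576 565 552 548 520 451 408
 413 423 424 421 419 414]
```

View pics/w3c.png

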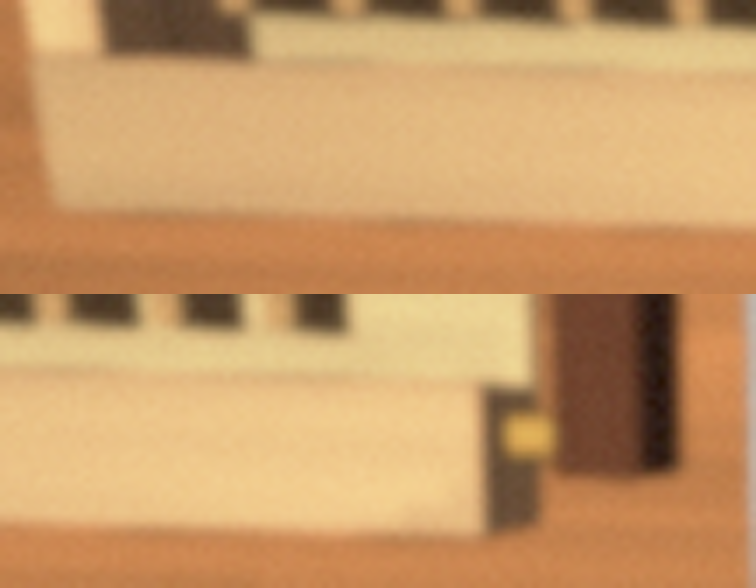

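The crop shows the board's outer lower edge running (8,99.5)→(174,104) in native pixels. The panel's top face spans columns 186.5–198.5 and ends at row 95. The open gap shows at columns 177–185 with a brass dowel.

```bash
python3 - <<'E'
from h import *
c=dict(np.load('w3.npz'))
for z in (0,.04):
    P=np.array([ray(u,v,z,c) for u,v in [(20,99.3),(60,101),(100,102.3),(140,103.3),(170,103.8)]]); 
    k=np.polyfit(P[:,1],P[:,0],1); print(z,'board line',P[[0,-1],:2].round(4),'yaw',-np.degrees(np.arctan(k[0])),'resid',(P[:,0]-np.polyval(k,P[:,1])).round(4))
for nm,u,v,z in [('panel outer top frontend',198.4,94.5,.04),('panel outer top far',None,None,None),('panel inner top front',186.5,94.5,.04),('board end top',176,103.8,.04),('board end bot',184,103,0),('yellow rear L',40,181,.04),('panel outer bot',203.5,94,.0)]:
    if u: print(nm,ray(u,v,z,c).round(4))
# panel outer-top edge line: brown to near-black transition along rows
p=c['p'].astype(int).sum(-1)
pts=[]
for v in range(5,92,3):
    r=p[v]; s=r[180:206]; g=np.diff(cv2.GaussianBlur(s.astype(np.float32)[None],(3,1),0)[0]); 
    i=np.argmin(g[9:23])+9; pts.append((180.5+i,v)) 
Q=np.array([ray(u,v,.04,c) for u,v in pts]); l=cv2.fitLine((Q[:,:2]*1000).astype(np.float32),cv2.DIST_HUBER,0,.1,.1).ravel(); print('panel line',l,np.degrees(np.arctan2(l[1],l[0])),[a for a,_ in pts])
y=np.array([ray(u,v,.04,c) for u,v in [(10,181),(60,181)]]);print(y)
E
```

```text
0 board line [[0.4929 0.3455]
 [0.4932 0.1887]] yaw 0.12112270300209495 resid [ 0.0003 -0.0002 -0.0003 -0.0001  0.0003]
0.04 board line [[0.4951 0.3196]
 [0.4954 0.1796]] yaw 0.1211227030019396 resid [ 0.0003 -0.0002 -0.0003 -0.0001  0.0003]
panel outer top frontend [0.5046 0.1528 0.04  ]
panel inner top front [0.5043 0.1639 0.04  ]
board end top [0.4956 0.1739 0.04  ]
board end bot [0.4945 0.174  0.    ]
yellow rear L [0.4162 0.3126 0.04  ]
panel outer bot [0.5042 0.1534 0.    ]
panel line [9.9997139e-01 7.5625856e-03 5.4522443e+02 1.5329288e+02] 0.43330836 [np.float64(196.5), np.float64(196.5), np.float64(196.5), np.float64(196.5), np.float64(196.5), np.float64(196.5), np.float64(197.5), np.float64(196.5), np.float64(196.5), np.float64(196.5), np.float64(196.5), np.float64(196.5), np.float64(197.5), np.float64(197.5), np.float64(197.5), np.float64(197.5), np.float64(197.5), np.float64(197.5), np.float64(197.5), np.float64(197.5), np.float64(197.5), np.float64(197.5), np.float64(197.5), np.float64(197.5), np.float64(198.5), np.float64(198.5), np.float64(197.5), np.float64(198.5), np.float64(197.5)]
[[0.41523522 0.34263594 0.04      ]
 [0.41679539 0.29257624 0.04      ]]
```

```bash
python3 sq.py w3 0.2; python3 -m inch '[{"grip":0,"xyz":[0.005,0.01,-0.03],"angular":[0,0,-1.5]},{"grip":0,"xyz":[0.015,0.023,-0.07],"angular":[0,0,-1.5]},{"grip":0,"xyz":[0.015,0.023,-0.11],"angular":[0,0,-1.5]},{"grip":0,"xyz":[0.015,0.023,-0.14],"angular":[0,0,-1.5]},{"grip":0,"xyz":[0.015,0.023,-0.165],"angular":[0,0,-1.5]},{"grip":0,"xyz":[0.015,0.023,-0.185],"angular":[0,0,-1.5]},{"grip":0,"xyz":[0.015,0.023,-0.195],"angular":[0,0,-1.5]},{"grip":0,"xyz":[0.015,0.023,-0.195],"angular":[0,0,-1.5]}]'; python3 look.py w4
```

```text
handle top (array([440.8, 101.3]), array([18.8, 19. ]), 1.78) 2632
long 90 dir deg -89.927505 pt 80.66907 65.82886
short 4499 dir deg -1.7399276 pt 70.736885 11.506695
time: 6.25
ee_pos: [0.4563, 0.1235, 0.0362]
ee_rot: [1.0, 0.001, -0.0, 0.0]
force: [0.8, 0.0, -2.4]
gripper_width: 0.0192
grasp_force: 59.2
6.25 [0.45633086 0.12347045 0.03617386] [ 9.99999249e-01  1.15334782e-03 -4.10844465e-04  4.57573893e-05] [ 0.81386358  0.02603763 -2.37802951]
```

View pics/w4.png

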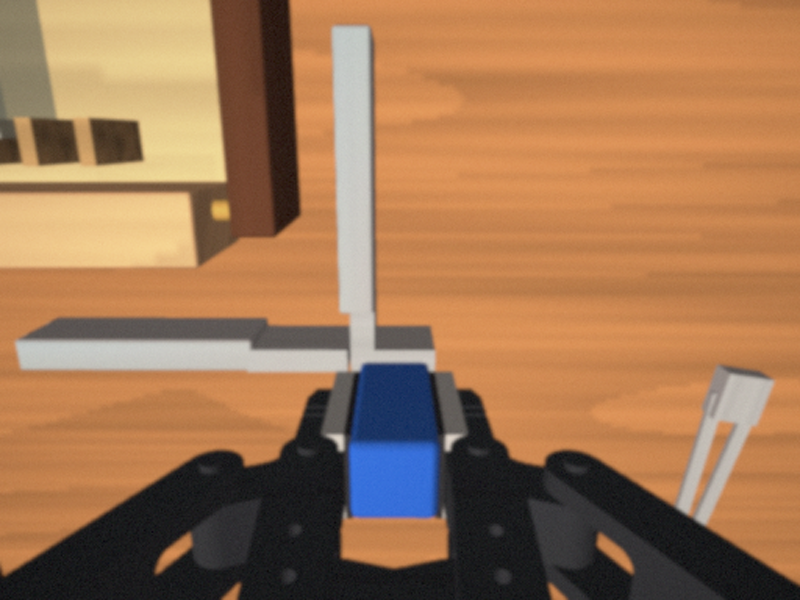

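The square hangs level and parallel to the box. Its short leg is about 12 mm clear of the panel (panel end at (275,235)) and its long leg is clear of the board.

```bash
python3 -m inch '[{"grip":0,"xyz":[0.005,0.004,0],"angular":[0,0,0.1]},{"grip":0,"xyz":[0.010,0.008,0],"angular":[0,0,0.1]},{"grip":0,"xyz":[0.014,0.011,0],"angular":[0,0,0.1]},{"grip":0,"xyz":[0.016,0.013,0],"angular":[0,0,0.1]},{"grip":0,"xyz":[0.016,0.015,0],"angular":[0,0,0.1]},{"grip":0,"xyz":[0.016,0.017,0],"angular":[0,0,0.1]},{"grip":0,"xyz":[0.016,0.018,0],"angular":[0,0,0.1]},{"grip":0,"xyz":[0.016,0.018,0],"angular":[0,0,0.1]}]'
```

```text
time: 7.3
ee_pos: [0.4723, 0.1419, 0.0363]
ee_rot: [1.0, 0.002, 0.0, 0.0]
force: [0.7, -2.2, -2.7]
gripper_width: 0.019
grasp_force: 59.3
```

```bash
python3 -m inch '[{"grip":0,"xyz":[0,0.0005,0],"angular":[0,0,0]},{"grip":0,"xyz":[0,0.001,0],"angular":[0,0,0]},{"grip":0,"xyz":[0,0.0015,0],"angular":[0,0,0]},{"grip":0,"xyz":[0,0.002,0],"angular":[0,0,0]}]';  python3 -m inch '[{"grip":0,"xyz":[0,0.0005,0],"angular":[0,0,0]},{"grip":0,"xyz":[0,0.001,0],"angular":[0,0,0]}]'
```

```text
time: 7.8
ee_pos: [0.4723, 0.144, 0.0363]
ee_rot: [1.0, 0.002, -0.0, -0.0]
force: [1.1, -3.6, -2.6]
gripper_width: 0.0194
grasp_force: 59.3
time: 8.05
ee_pos: [0.4723, 0.145, 0.0364]
ee_rot: [1.0, 0.002, -0.0, 0.0]
force: [0.4, -3.4, -2.5]
gripper_width: 0.0192
grasp_force: 59.3
```

```bash
python3 -m inch '[{"grip":0,"xyz":[0,0.0003,0],"angular":[0,0,0]},{"grip":0,"xyz":[0,0.0005,0],"angular":[0,0,0]}]';  python3 -m inch '[{"grip":0,"xyz":[0,0.0003,0],"angular":[0,0,0]},{"grip":0,"xyz":[0,0.0005,0],"angular":[0,0,0]}]'
```

```text
time: 8.3
ee_pos: [0.4723, 0.1455, 0.0363]
ee_rot: [1.0, 0.002, -0.0, -0.0]
force: [0.3, -2.4, -2.5]
gripper_width: 0.0197
grasp_force: 59.3
time: 8.55
ee_pos: [0.4723, 0.146, 0.0363]
ee_rot: [1.0, 0.002, -0.0, -0.0]
force: [0.7, -3.6, -2.2]
gripper_width: 0.0193
grasp_force: 59.4
```

```bash
for i in 1 2; do python3 -m inch '[{"grip":0,"xyz":[0,0.0003,0],"angular":[0,0,0]},{"grip":0,"xyz":[0,0.0005,0],"angular":[0,0,0]}]'|grep -E "pos|force: \["; done
```

```text
ee_pos: [0.4723, 0.1465, 0.0363]
force: [-0.3, -3.2, -3.4]
ee_pos: [0.4722, 0.147, 0.0363]
force: [-0.9, -3.3, -2.0]
```

```bash
for i in 1 2 3; do python3 -m inch '[{"grip":0,"xyz":[0,0.0002,0],"angular":[0,0,0]},{"grip":0,"xyz":[0,0.0004,0],"angular":[0,0,0]}]'|grep -E "pos|force: \["; done
```

```text
ee_pos: [0.4722, 0.1473, 0.0363]
force: [0.2, -4.5, -1.8]
ee_pos: [0.4723, 0.1474, 0.0363]
force: [-1.1, -7.4, -1.3]
ee_pos: [0.4722, 0.1475, 0.0363]
force: [-1.1, -8.6, -0.5]
```

```bash
python3 -m inch '[{"grip":0,"xyz":[0.001,-0.0007,0],"angular":[0,0,0]},{"grip":0,"xyz":[0.002,-0.0007,0],"angular":[0,0,0]},{"grip":0,"xyz":[0.003,-0.0007,0],"angular":[0,0,0]},{"grip":0,"xyz":[0.004,-0.0007,0],"angular":[0,0,0]}]'|grep -E "pos|force: \["; for i in 1 2; do python3 -m inch '[{"grip":0,"xyz":[0.0003,0,0],"angular":[0,0,0]},{"grip":0,"xyz":[0.0005,0,0],"angular":[0,0,0]}]'|grep -E "pos|force: \["; done
```

```text
ee_pos: [0.476, 0.1473, 0.0362]
force: [-1.5, -5.0, -1.5]
ee_pos: [0.4765, 0.1474, 0.0361]
force: [-0.6, -4.5, -2.2]
ee_pos: [0.477, 0.1473, 0.0361]
force: [-1.5, -5.1, -4.1]
```

```bash
for i in 1 2 3; do python3 -m inch '[{"grip":0,"xyz":[0.0002,0,0],"angular":[0,0,0]},{"grip":0,"xyz":[0.0004,0,0],"angular":[0,0,0]}]'|grep -E "pos|rot|force: \["; done
```

```text
ee_pos: [0.4774, 0.1474, 0.0361]
ee_rot: [1.0, 0.002, -0.0, 0.0]
force: [-1.6, -4.2, -3.7]
ee_pos: [0.4778, 0.1474, 0.0362]
ee_rot: [1.0, 0.002, -0.0, 0.0]
force: [-1.5, -5.5, -3.3]
ee_pos: [0.4782, 0.1473, 0.0362]
ee_rot: [1.0, 0.002, -0.0, 0.0]
force: [-1.9, -5.2, -2.8]
```

```bash
for i in 1 2 3 4; do python3 -m inch '[{"grip":0,"xyz":[0.0002,0,0],"angular":[0,0,0]},{"grip":0,"xyz":[0.0004,0,0],"angular":[0,0,0]}]'|grep -E "pos|force: \["; done
```

```text
ee_pos: [0.4786, 0.1473, 0.0361]
force: [-1.5, -5.3, -2.6]
ee_pos: [0.479, 0.1474, 0.0361]
force: [-1.2, -4.9, -2.4]
ee_pos: [0.4794, 0.1473, 0.0362]
force: [-1.5, -4.9, -2.7]
ee_pos: [0.4798, 0.1474, 0.0362]
force: [-2.2, -4.3, -3.3]
```

```bash
for i in 1 2 3; do python3 -m inch '[{"grip":0,"xyz":[0.0002,0,0],"angular":[0,0,0]},{"grip":0,"xyz":[0.0004,0,0],"angular":[0,0,0]}]'|grep -E "pos|force: \["; done
```

```text
ee_pos: [0.48, 0.1473, 0.0361]
force: [-2.4, -5.1, -2.2]
ee_pos: [0.4801, 0.1473, 0.0361]
force: [-4.1, -6.1, -0.7]
ee_pos: [0.4801, 0.1473, 0.0361]
force: [-5.1, -6.1, -1.4]
```

```bash
python3 -m inch '[{"grip":0,"xyz":[0.0003,0.0001,0],"angular":[0,0,0]},{"grip":0,"xyz":[0.0004,0.0001,0],"angular":[0,0,0]}]'|grep -E "pos|rot|force: \["; python3 -m inch '[{"grip":0,"xyz":[0,0,0],"angular":[0,0,0]}]'|grep -E "pos|rot|force: \["; cat > f.py <<'E'
from station import sensors,eyes
import numpy as np
F=[];T=[]
for i in range(5): eyes.camera('top'); s=sensors.sense(); F.append(s['force']);T.append(s['torque'])
print(np.mean(F,0).round(2),np.std(F,0).round(2),np.mean(T,0).round(3),s['ee_pos'].round(5),s['ee_rot'].round(4),s['time'])
E
python3 f.py
```

```text
ee_pos: [0.4802, 0.1472, 0.036]
ee_rot: [1.0, 0.003, -0.002, 0.0]
force: [-5.9, -7.4, 0.8]
ee_pos: [0.4802, 0.1472, 0.036]
ee_rot: [1.0, 0.003, -0.002, 0.0]
force: [-6.7, -7.4, -0.2]
[-5.93 -7.11  0.19] [0.3  0.24 0.54] [-1.193  1.017  0.046] [0.48018 0.14725 0.03606] [ 1.0e+00  2.7e-03 -1.9e-03  5.0e-04] 13.925
```

```bash
python3 -m inch '[{"grip":0,"xyz":[0.0003,0,0],"angular":[0,0,0]},{"grip":0,"xyz":[0.0003,0,0],"angular":[0,0,0]},{"grip":0,"xyz":[0.0003,0,0],"angular":[0,0,0]},{"grip":0,"xyz":[0.0003,0,0],"angular":[0,0,0]}]'|grep -E "pos|rot|force: \["; python3 f.py;python3 look.py w5
```

```text
ee_pos: [0.4802, 0.1472, 0.036]
ee_rot: [1.0, 0.003, -0.002, 0.001]
force: [-7.4, -6.9, 0.6]
[-7.28 -7.37  0.73] [0.8  0.32 0.35] [-1.214  1.155  0.056] [0.48024 0.14723 0.03602] [ 1.0e+00  2.8e-03 -2.1e-03  5.0e-04] 14.675
14.675 [0.48024467 0.14722989 0.03602233] [ 9.99993775e-01  2.76153646e-03 -2.13636038e-03  5.10208106e-04] [-6.79584604 -6.86768029  0.12125046]
```

View pics/w5.png

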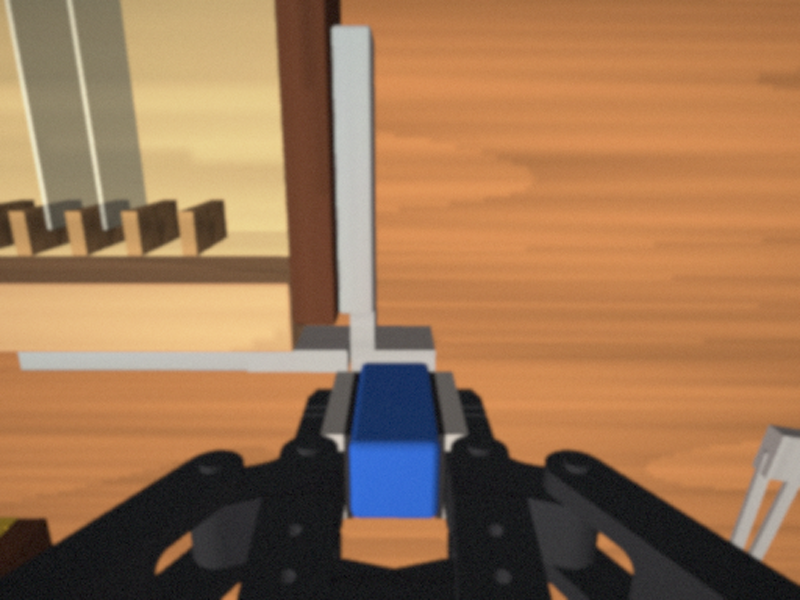

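The joint looks closed: the panel meets the board end at (293,350), the short leg lies along the panel and the long leg along the board. I'll check flatness with a small commanded yaw; if the faces are flat, the measured yaw should hold.

```bash
for k in 1; do python3 -m inch '[{"grip":0,"xyz":[0,0,0],"angular":[0,0,0.25]},{"grip":0,"xyz":[0,0,0],"angular":[0,0,0.25]},{"grip":0,"xyz":[0,0,0],"angular":[0,0,0.25]}]'>/dev/null; python3 f.py;  python3 -m inch '[{"grip":0,"xyz":[0,0,0],"angular":[0,0,-0.25]},{"grip":0,"xyz":[0,0,0],"angular":[0,0,-0.5]},{"grip":0,"xyz":[0,0,0],"angular":[0,0,-0.5]}]'>/dev/null; python3 f.py; done
```

```text
[-6.83 -7.14  0.02] [0.48 0.61 0.42] [-1.302  1.136 -0.196] [0.48028 0.14719 0.03599] [ 1.0e+00  4.6e-03 -2.1e-03  4.0e-04] 15.35
[-6.33 -6.67 -0.35] [0.54 0.49 0.29] [-1.16   1.131  0.324] [0.48023 0.14726 0.03595] [ 1.0e+00  9.0e-04 -2.2e-03  6.0e-04] 15.975
```

The contact moment swings smoothly through the middle, so both faces sit flat. I'll return to the neutral yaw and hold.

```bash
python3 -m inch '[{"grip":0,"xyz":[0.0001,0.0001,0],"angular":[0,0,0.22]},{"grip":0,"xyz":[0.0001,0.0001,0],"angular":[0,0,0.22]},{"grip":0,"xyz":[0.0001,0.0001,0],"angular":[0,0,0.22]},{"grip":0,"xyz":[0.0001,0.0001,0],"angular":[0,0,0.22]}]'>/dev/null; python3 f.py;  python3 -m inch '[{"grip":0,"xyz":[0,0,0],"angular":[0,0,0]},{"grip":0,"xyz":[0,0,0],"angular":[0,0,0]},{"grip":0,"xyz":[0,0,0],"angular":[0,0,0]},{"grip":0,"xyz":[0,0,0],"angular":[0,0,0]},{"grip":0,"xyz":[0,0,0],"angular":[0,0,0]},{"grip":0,"xyz":[0,0,0],"angular":[0,0,0]},{"grip":0,"xyz":[0,0,0],"angular":[0,0,0]},{"grip":0,"xyz":[0,0,0],"angular":[0,0,0]}]'; python3 f.py;python3 f.py
```

```text
[-7.16 -7.64  0.13] [0.32 0.29 0.74] [-1.303  1.203  0.072] [0.48023 0.14725 0.03594] [ 1.0e+00  2.5e-03 -2.3e-03  6.0e-04] 16.725
time: 17.73
ee_pos: [0.4802, 0.1472, 0.0359]
ee_rot: [1.0, 0.003, -0.002, 0.001]
force: [-7.6, -7.5, 0.3]
gripper_width: 0.0194
grasp_force: 59.9
[-7.04 -7.83  0.05] [0.47 0.47 0.33] [-1.319  1.21   0.074] [0.48024 0.14722 0.03593] [ 1.0e+00  2.5e-03 -2.3e-03  6.0e-04] 17.975
[-7.18 -7.96  0.45] [0.53 0.48 0.7 ] [-1.317  1.217  0.098] [0.48022 0.14724 0.03594] [ 1.0e+00  2.5e-03 -2.3e-03  6.0e-04] 18.225
```

```bash
python3 -m inch '[{"grip":0,"xyz":[-0.001,-0.001,0],"angular":[0,0,0]},{"grip":0,"xyz":[-0.004,-0.004,0],"angular":[0,0,0]},{"grip":0,"xyz":[-0.010,-0.010,0],"angular":[0,0,0]},{"grip":0,"xyz":[-0.018,-0.018,0],"angular":[0,0,0]},{"grip":0,"xyz":[-0.024,-0.024,0.002],"angular":[0,0,0]},{"grip":0,"xyz":[-0.026,-0.026,0.025],"angular":[0,0,0]},{"grip":0,"xyz":[-0.026,-0.026,0.06],"angular":[0,0,0]},{"grip":0,"xyz":[-0.026,-0.026,0.1],"angular":[0,0,0]}]'; python3 -m inch '[{"grip":0,"xyz":[0,-0.02,0.04],"angular":[0,0,0]},{"grip":0,"xyz":[0.005,-0.055,0.08],"angular":[0,0,1]},{"grip":0,"xyz":[0.01,-0.1,0.1],"angular":[0,0,2]},{"grip":0,"xyz":[0.015,-0.145,0.1],"angular":[0,0,3]},{"grip":0,"xyz":[0.025,-0.19,0.1],"angular":[0,0,4]},{"grip":0,"xyz":[0.035,-0.235,0.1],"angular":[0,0,5]},{"grip":0,"xyz":[0.045,-0.28,0.1],"angular":[0,0,6]},{"grip":0,"xyz":[0.05,-0.325,0.1],"angular":[0,0,7.5]}]'
```

```text
time: 19.23
ee_pos: [0.4555, 0.1213, 0.1373]
ee_rot: [1.0, 0.002, -0.0, -0.0]
force: [0.8, 0.0, -3.1]
gripper_width: 0.0192
grasp_force: 59.4
time: 20.23
ee_pos: [0.5058, -0.205, 0.2362]
ee_rot: [0.998, 0.068, 0.0, -0.0]
force: [1.3, 0.2, -2.6]
gripper_width: 0.0195
grasp_force: 59.6
```

```bash
python3 -m inch '[{"grip":0,"xyz":[0.008,-0.045,0],"angular":[0,0,0]},{"grip":0,"xyz":[0.015,-0.085,-0.01],"angular":[0,0,0]},{"grip":0,"xyz":[0.016,-0.104,-0.04],"angular":[0,0,0]},{"grip":0,"xyz":[0.016,-0.104,-0.085],"angular":[0,0,0]},{"grip":0,"xyz":[0.016,-0.104,-0.13],"angular":[0,0,0]},{"grip":0,"xyz":[0.016,-0.104,-0.165],"angular":[0,0,0]},{"grip":0,"xyz":[0.016,-0.104,-0.185],"angular":[0,0,0]},{"grip":0,"xyz":[0.016,-0.104,-0.195],"angular":[0,0,0]}]'; python3 -m inch '[{"grip":0,"xyz":[0,0,0],"angular":[0,0,0]},{"grip":0,"xyz":[0,0,-0.003],"angular":[0,0,0]},{"grip":0,"xyz":[0,0,-0.003],"angular":[0,0,0]},{"grip":0,"xyz":[0,0,-0.003],"angular":[0,0,0]}]'
```

```text
time: 21.22
ee_pos: [0.5215, -0.3072, 0.0403]
ee_rot: [0.998, 0.067, -0.001, -0.001]
force: [-0.0, -0.5, -3.2]
gripper_width: 0.0193
grasp_force: 59.5
time: 21.72
ee_pos: [0.5222, -0.3074, 0.0388]
ee_rot: [0.998, 0.067, 0.0, 0.0]
force: [0.5, -0.4, -3.5]
gripper_width: 0.0191
grasp_force: 59.6
```

```bash
python3 -m inch '[{"grip":0,"xyz":[0,0,-0.003],"angular":[0,0,0]},{"grip":0,"xyz":[0,0,-0.005],"angular":[0,0,0]},{"grip":0,"xyz":[0,0,-0.006],"angular":[0,0,0]},{"grip":0,"xyz":[0,0,-0.006],"angular":[0,0,0]}]'|grep -E "pos|force: \["; for i in 1 2 3; do python3 -m inch '[{"grip":0,"xyz":[0,0,-0.0004],"angular":[0,0,0]},{"grip":0,"xyz":[0,0,-0.0004],"angular":[0,0,0]}]'|grep -E "pos|force: \["; done
```

```text
ee_pos: [0.5221, -0.3073, 0.0322]
force: [0.1, -0.2, -3.2]
ee_pos: [0.5221, -0.3074, 0.032]
force: [0.2, -0.3, -3.7]
ee_pos: [0.5221, -0.3074, 0.0315]
force: [0.7, 0.7, -2.9]
ee_pos: [0.5222, -0.3074, 0.0315]
force: [-1.0, 0.5, 1.6]
```

```bash
python3 -m inch '[{"grip":0.03,"xyz":[0,0,0],"angular":[0,0,0]},{"grip":0.05,"xyz":[0,0,0],"angular":[0,0,0]},{"grip":0.0854,"xyz":[0,0,0],"angular":[0,0,0]},{"grip":0.0854,"xyz":[0,0,0],"angular":[0,0,0]},{"grip":0.0854,"xyz":[0,0,0],"angular":[0,0,0]},{"grip":0.0854,"xyz":[0,0,0],"angular":[0,0,0]},{"grip":0.0854,"xyz":[0,0,0],"angular":[0,0,0]},{"grip":0.0854,"xyz":[0,0,0],"angular":[0,0,0]}]'; python3 -m inch '[{"grip":0.0854,"xyz":[0,0,0.02],"angular":[0,0,0]},{"grip":0.0854,"xyz":[0,0,0.06],"angular":[0,0,0]},{"grip":0.0854,"xyz":[0,0,0.1],"angular":[0,0,0]},{"grip":0.0854,"xyz":[0,0,0.14],"angular":[0,0,0]},{"grip":0.0854,"xyz":[-0.05,-0.03,0.17],"angular":[0,0,0]},{"grip":0.0854,"xyz":[-0.1,-0.06,0.2],"angular":[0,0,0]},{"grip":0.0854,"xyz":[-0.13,-0.09,0.2],"angular":[0,0,0]},{"grip":0.0854,"xyz":[-0.13,-0.09,0.2],"angular":[0,0,0]}]'; python3 look.py top2 top
```

```text
time: 23.98
ee_pos: [0.5221, -0.3073, 0.0311]
ee_rot: [0.998, 0.067, 0.0, 0.0]
force: [0.2, 0.2, 0.3]
gripper_width: 0.0852
grasp_force: 0.0
time: 24.98
ee_pos: [0.3901, -0.3992, 0.2316]
ee_rot: [0.998, 0.065, 0.0, 0.0]
force: [0.0, -0.5, 0.4]
gripper_width: 0.0854
grasp_force: 0.0
24.975 [ 0.39012591 -0.39921218  0.23156393] [9.97858122e-01 6.54136117e-02 6.43588017e-05 4.73174353e-04] [ 0.01749197 -0.46097279  0.42082621]
```

View pics/top2.png

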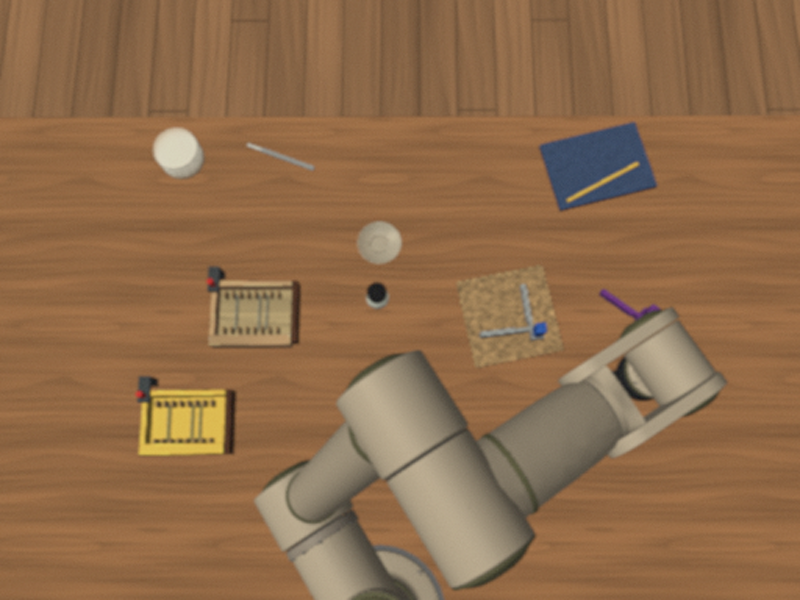

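The box's panel is closed at (296,312) and the square lies on the cork with its handle at (540,330). The jar (376,293) and dish (379,243) are unmoved. The arm now hides the tweezers, but nothing came near them.

```bash
python3 -c "
from station import ticket; print(ticket.job_done())"
```

```text
the job is handed in; nothing more can be done
None
```

The job is handed in: the panel is closed, the square was held at about 7 N on the front board and 8 N on the end panel for over a second, and it now lies flat on the cork pad, released, with the jar and dish unmoved and the tweezers never approached (the arm hid them in the last picture).

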